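Push the test plate home in the locating square

TASK

Push the square steel test plate along the bench into the inner corner of the aluminium locating square, so that it lies flat and square with one edge flush against the long bar and the next edge flush against the short bar. Only push it with the fingertips or the outside of the fingers: do not pick it up. Leave the red specimen mount, the pot magnet and the small steel coupon where they are, and take the hand clear at the end.

Things in the scene. Friction and masses are not known exactly. Their poses are not given: they have to be found in the camera images.
- test_plate: square light-grey steel test plate, 60 x 60 mm and 12 mm thick, about 0.33 kg (0.25 to 0.45 kg), lying loose and flat on the bench; origin at the centre of its underside, x and y axes parallel to its edges, z up. It slides with ordinary friction; a steady push of a few newtons moves it.
- locating_square: L-shaped aluminium square fixed to the bench, bars 18 mm wide, 14 mm high. Origin: inner corner at bench height; x points roughly away from the robot, z up. Long bar: 200 mm along -y, inner face at x = 0. Short bar: 80 mm along -x, inner face at y = 0. The plate starts, turned up to 0.5 rad, in the open quadrant x < 0, y < 0; when it is home its centre is at x = -30, y = -30 mm in this frame.
- red_mount: bystander: dark red resin cylinder (mounted specimen), 30 mm diameter, 21 mm high, standing outside the square, beyond the short bar; origin at the centre of its underside
- pot_magnet: bystander: red pot magnet with black knob, 32 mm diameter, 27 mm high, standing to the left of the work, nearer the robot than the end of the short bar; origin at the centre of its underside
- small_coupon: bystander: small flat steel coupon, 20 x 55 mm (x, y) and 12 mm thick, lying behind the long bar; origin at the centre of its underside
Mind the look-alikes: they are no part of the job. Leave any brown look-alike of the test_plate alone.

How it is judged (in metres and radians):
At the end, for the whole second after the job is handed in: The plate lies flat on the bench at rest in the inner corner, its centre within 2.5 mm of the fully home position along each bar's normal and its edges within 0.04 rad of the bars; the three bystanders are within 12 mm of where they stood (x of test_plate in the frame of locating_square between -0.0325 and -0.027 m and y of test_plate in the frame of locating_square between -0.0325 and -0.027 m and (angle between the x axis of test_plate and the x axis of locating_square, either way round below 0.04 rad or angle between the x axis of test_plate and the y axis of locating_square, either way round below 0.04 rad) and angle between test_plate's own z axis and vertical below 0.04 rad and height (world z) of test_plate below 0.003 m and linear speed of test_plate below 0.01 m/s and distance of each of red_mount, pot_magnet, small_coupon from where it was at the start of the episode below 0.012 m); the robot touches nothing.
It fails at once if the plate is lifted off the bench (more than 6 mm) or tipped up (height (world z) of test_plate above 0.006 m or angle between test_plate's own z axis and vertical above 0.25 rad).
It fails at once if the red resin specimen mount is moved (more than 12 mm) (distance of red_mount from where it was at the start of the episode above 0.012 m).
It fails at once if the pot magnet is moved (more than 12 mm) (distance of pot_magnet from where it was at the start of the episode above 0.012 m).
It fails at once if the steel coupon is moved (more than 12 mm) (distance of small_coupon from where it was at the start of the episode above 0.012 m).
It also fails if it takes over 67 s, if anything falls off the work surface, if the arm or the gripper's body presses on something with over 40 N, if the wrist force passes 120 N, or if a joint passes its speed limit or range.

ROBOT

A 7-joint arm with a two-finger parallel gripper is mounted at the origin on a cart in front of the work surface, level with it; the furniture and walls round the work are solid. World frame = base frame: x ahead of the robot, y to its left, z up, the work surface at z = 0. Lengths are in m, angles in degrees, forces in N, time in s.
With the tool pointing down it reaches from about 0.4 to 0.875 m from the base axis. Payload 19.3 kg.
Tool frame: the origin (TCP) lies at the very end of the fingers, on their centre line; the grasp point (between the pads) lies r.grip_depth behind it (r.grip_depth is the distance from the TCP to the grasp point, in m); z points along the fingers, y is the direction in which the jaws open and shut (so a half turn about z gives the same grasp; the last joint's range is limited). The gripper opens to 85 mm and grips with 20 to 120 N. Pads are 22 mm wide; open, the fingers measure 114 mm over their backs; the gripper's body (76 mm by 85 mm) begins 54 mm behind the grasp point. The pads swing forward as they close: fully open they stand 13 mm farther back than shut.
Start: joints at [66.165, 29.874, -2.08, 91.645, 1.215, 58.505, -6.463], TCP at [0.212, -0.588, 0.231] pointing down, gripper open.
Joint ranges: [-166.77, 166.77], [-17.47, 122.26], [-85.68, 81.53], [9.62, 139.38], [-72.42, 252.41], [9.2, 110.78], [-144.41, 144.41]. Speed limits (degrees/s): [108.29, 108.29, 136.94, 136.94, 172.46, 172.46, 172.46].

INTERFACE

Orientations are given as [roll, pitch, yaw] about the fixed x, y, z axes, in that order (R = Rz(yaw) Ry(pitch) Rx(roll)).
In Python, from plant import status, vision, order, spotter, r gives the robot as it stands. The module is installed in compiled form; this text tells all that it offers.
- The arm moves only by the tool drive_tool, never from a script. Its argument "moves" is one flat list of numbers, 5 for each row, row after row: the opening, from -1 (shut) to 1 (fully open), so that 0 is half open, then the shift along the tool's x, y, z in mm, then the turn about the tool's z in units of 8 degrees (1.0 is 8 degrees). In form: [hand, dx, dy, dz, spin, hand, dx, dy, dz, spin, ...]. A call has 1 to 12 rows; each row is the pose to reach, as a shift and turn from the pose commanded when the call began, along the tool's axes at that moment; what a row does not reach only later rows make up. A row lasts 1/10 s, in which the tool goes at most 50 mm and 8.59 degrees, less where a joint would pass 70% of its speed; a pose out of reach is approached as far as the arm can. A call with a gripper value outside its range is refused whole. The fingers move at their own pace and stop on an object; "force" is the grip in N (left out, the last holds). Time passes only in rows, so rows that repeat a pose let the fingers close. It gives the time, the measured TCP pose, the force and the opening at its end, in the units of the state.
- status.get_state(): the state, without advancing time (a new reading comes with each control period).
- vision.get_image(name): name is "side" or "top" or "wrist"; returns the picture (384x512x3 uint8, red, green, blue); there is no depth.
- vision.get_calibration(name): a dict with "fx", "fy", "cx", "cy" (pixels), "dist" ([k1, k2, p1, p2, k3] as OpenCV has them; the pictures are not rectified), "rvec" (rotation vector, rad) and "tvec" (3), from world to camera coordinates, as OpenCV has them. Camera axes: x right, y down, z forward; pixel columns grow to the right and rows downward; lengths in m; the calibration is good to about 2 mm. A picture is of the moment at which its call begins: read the wrist's pose just before it. get_calibration takes no time and is no camera call; for the wrist camera it gives the pose at the moment of the call.
- order.close_job(): hands the job in, once; it reports no verdict.
Trained networks look in the newest picture that a camera, given by its name, has taken for a name from the list of things; names that differ only in an ending like _2 or _b are one class to them, and where a whole thing is asked for, a point or a joint stands for the part that bears it (a point fixed in the world has none). Each returns a list of dicts, best first, with "confidence" (0 to 1); they miss things now and then, are a little off and sometimes report something else, mostly with a low value. They report only what shows in the picture. A call takes as long as a camera call. They do not tell look-alikes from the thing itself.
- spotter.silhouettes(camera, query): "mask" (384x512 bool, what is visible of it).
- spotter.place_of(camera, query): "centre" ([x, y, z] in m, in world coordinates, good to about 4 mm: a listed point, or the origin of a listed thing).
The state is a dict: "time_s": time; "joint_pos": joint angles; "joint_vel": joint speeds; "effort": joint torques, N m; "tool_pos": TCP position; "tcp_rot": TCP orientation; "ft_force": force on the tool from outside, world axes, zero at the start; "wrist_torque": the same for the moment, N m; "finger_gap": opening from 0.0 (shut) to 1.0 (fully open).
Only numpy, scipy, OpenCV 4.12 (cv2) and the standard library are available. Lean on these libraries where they do the work, as an engineer would, in place of code of your own. Each camera call takes 0.05 s, during which the arm holds its last target.

## Working session

There is one attempt and no reset: what is moved stays moved. The work goes in short steps, Python scripts to look and compute and a tool call to move; the robot and the scene stay as the last step left them, time stands still between calls to the robot, and variables do not carry over. Pictures are saved under pics/ and viewed, and the job is handed in when it is done.

Besides the shell and the picture viewer there is one more tool, called after "Request:" as a command line: name --argument value ..., lists and objects as JSON in quotes. drive_tool: Moves the arm, as the interface text tells. Its arguments: {"type":"object","properties":{"moves":{"type":"array"},"force":{"type":"number"}},"required":["moves"]}

```bash
mkdir -p pics; cat > h.py <<'E'
import numpy as np, cv2
from plant import status, vision, order, spotter, r
def snap(n,f):
    im=vision.get_image(n); cv2.imwrite('pics/'+f,cv2.cvtColor(im,cv2.COLOR_RGB2BGR)); return im
def cal(n):
    c=vision.get_calibration(n); K=np.array([[c['fx'],0,c['cx']],[0,c['fy'],c['cy']],[0,0,1.]])
    return K,np.array(c['dist'],float),np.array(c['rvec'],float),np.array(c['tvec'],float)
def px2w(C,uv,z):
    K,d,rv,t=C; R=cv2.Rodrigues(rv)[0]
    p=cv2.undistortPoints(np.array(uv,float).reshape(-1,1,2),K,d).reshape(-1,2)
    ray=np.c_[p,np.ones(len(p))]@R; o=-R.T@t
    s=(z-o[2])/ray[:,2]; return (o+ray*s[:,None])[:,:2]
def w2px(C,P):
    K,d,rv,t=C; return cv2.projectPoints(np.array(P,float).reshape(-1,1,3),rv,t,K,d)[0].reshape(-1,2)
E
python3 - <<'E'
from h import *
s=status.get_state(); print(s['time_s'],s['tool_pos'],s['tcp_rot'],s['ft_force'],s['finger_gap'],r.grip_depth)
for n in ['side','top']:
    snap(n,n+'0.png')
    C=cal(n); print(n,C)
    for q in ['test_plate','locating_square','red_mount','pot_magnet','small_coupon']:
        for x in spotter.place_of(n,q): print(q,x['confidence'],np.round(x['centre'],3), w2px(C,x['centre']).round())
E
```

```text
0.0 [ 0.21172659 -0.58771878  0.23072764] [-1.79938174e+02  3.70310305e-03  1.98153161e+01] [ 0.84041954 -0.43831155 -0.3300527 ] 0.9981790649695224 0.0187
side (array([[481.06879876,   0.        , 253.9994186 ],
       [  0.        , 481.06879876, 186.67976583],
       [  0.        ,   0.        ,   1.        ]]), array([0.06037455, 0.        , 0.        , 0.        , 0.        ]), array([ 0.2867072 , -2.55852532,  1.59363631]), array([0.5900296 , 0.08158709, 0.93310405]))
test_plate 0.71 [ 0.496 -0.168 -0.001] [[312. 171.]]
test_plate 0.59 [ 0.534 -0.053 -0.   ] [[290. 189.]]
test_plate 0.55 [ 0.509  0.234 -0.001] [[279. 264.]]
locating_square 0.79 [0.632 0.046 0.002] [[236. 204.]]
red_mount 0.73 [0.624 0.102 0.   ] [[233. 218.]]
red_mount 0.7 [0.634 0.048 0.003] [[236. 204.]]
pot_magnet 0.55 [0.508 0.104 0.003] [[290. 224.]]
small_coupon 0.49 [ 0.671 -0.001  0.003] [[225. 192.]]
top (array([[421.94434798,   0.        , 249.65454048],
       [  0.        , 421.94434798, 195.36257797],
       [  0.        ,   0.        ,   1.        ]]), array([-0.12534935,  0.        ,  0.        ,  0.        ,  0.        ]), array([ 2.17950666, -2.17598856,  0.12581071]), array([0.02748425, 0.60776676, 0.89133783]))
test_plate 0.83 [ 0.493 -0.167  0.   ] [[336. 248.]]
test_plate 0.77 [0.51  0.228 0.001] [[160. 240.]]
test_plate 0.64 [ 0.535 -0.057 -0.   ] [[287. 229.]]
test_plate 0.51 [0.623 0.1   0.004] [[217. 190.]]
locating_square 0.61 [ 0.634  0.043 -0.002] [[243. 185.]]
red_mount 0.6 [0.621 0.101 0.003] [[217. 191.]]
pot_magnet 0.46 [0.507 0.099 0.001] [[218. 242.]]
small_coupon 0.64 [0.669 0.004 0.   ] [[260. 170.]]
```

```bash
python3 - <<'E'
import cv2
a=cv2.imread('pics/top0.png'); cv2.imwrite('pics/top0c.png',cv2.resize(a[130:300,130:370],None,fx=3.3,fy=3.3,interpolation=cv2.INTER_CUBIC))
E
```

```text
(no output)
```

View pics/top0.png

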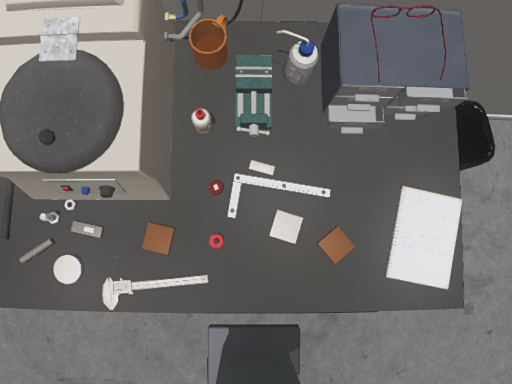

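View pics/side0.png

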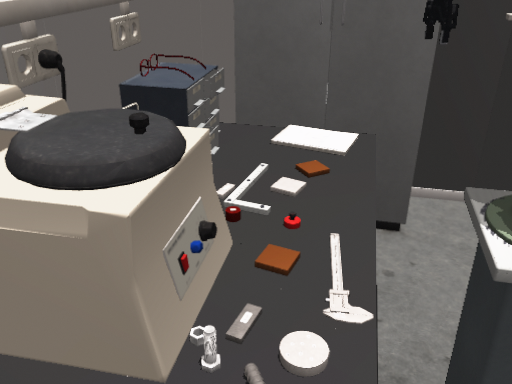

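View pics/top0c.png

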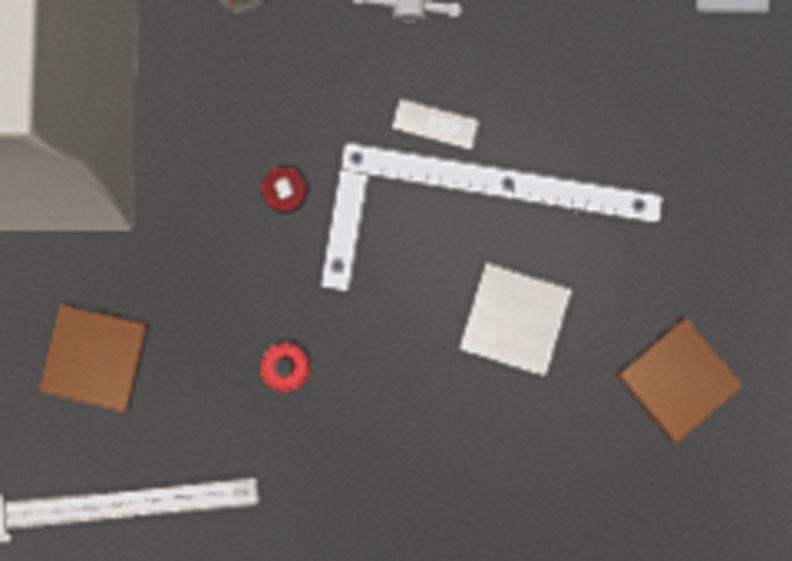

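Candidates for the plate in the top view are the light-grey square at (287,227), the brown squares at (158,239) and (336,245), and the coupon at (262,168), which is small. By the description I choose the light-grey one inside the L, and the crop confirms it. Next I fit the geometry.

```bash
cat >> h.py <<'E'
def rect(C,im,box,z,thr=150):
    u0,v0,u1,v1=box; g=im[v0:v1,u0:u1].min(2); g4=cv2.resize(g,None,fx=4,fy=4,interpolation=cv2.INTER_CUBIC)
    cs,_=cv2.findContours((g4>thr).astype(np.uint8),cv2.RETR_EXTERNAL,cv2.CHAIN_APPROX_NONE)
    c=max(cs,key=cv2.contourArea).reshape(-1,2); c=(c+.5)/4-.5+[u0,v0]
    w=px2w(C,c,z)
    return w,cv2.minAreaRect((w*1000).astype(np.float32))
E
python3 - <<'E'
from h import *
C=cal('top'); im=cv2.cvtColor(cv2.imread('pics/top0.png'),cv2.COLOR_BGR2RGB)
w,R=rect(C,im,(266,205,306,247),.012,120); print('plate',R, cv2.boxPoints(R).round(1).tolist())
w,R=rect(C,im,(226,171,335,222),.014,120)
h=cv2.approxPolyDP((w*1000).astype(np.float32).reshape(-1,1,2),6,True).reshape(-1,2); print(h.round(1).tolist())
E
```

```text
plate ((540.7797241210938, -51.9975700378418), (62.38425827026367, 62.67884826660156), 72.47651672363281) [[501.5, -72.30000305175781], [561.2999877929688, -91.19999694824219], [580.0999755859375, -31.700000762939453], [520.2999877929688, -12.800000190734863]]
[[563.0999755859375, 78.5], [560.9000244140625, 60.29999923706055], [637.2000122070312, 46.70000076293945], [607.5, -150.3000030517578], [622.7000122070312, -152.8000030517578], [659.7000122070312, 61.29999923706055]]
```

Request:
drive_tool --moves '[-1, 30, -50, 0, 0, -1, 60, -100, 0, 0, -1, 100, -150, 0, 0, -1, 130, -200, 0, 0, -1, 150, -250, 0, 0, -1, 160, -300, 0, 0, -1, 160, -340, 0, 0, -1, 160, -340, 0, 0, -1, 160, -340, 0, 0, -1, 160, -340, 0, 0]'

```text
time_s: 1.6
tool_pos: [0.2474, -0.214, 0.2317]
tcp_rot: [179.9, -0.0, 19.9]
ft_force: [0.2, -0.1, -0.0]
finger_gap: 0.002
```

Request:
drive_tool --moves '[-1, 45, -10, 0, 0.5, -1, 90, -20, 0, 1, -1, 135, -30, 0, 1.5, -1, 180, -40, 0, 2, -1, 220, -50, 0, 2.5, -1, 260, -60, 0, 3, -1, 290, -70, 0, 3.5, -1, 290, -70, 0, 3.7, -1, 290, -70, 0, 3.7, -1, 290, -70, 0, 3.7, -1, 290, -70, 0, 3.7]'

```text
time_s: 2.7
tool_pos: [0.4958, -0.0508, 0.2313]
tcp_rot: [180.0, 0.0, -9.8]
ft_force: [-0.6, -0.2, 0.8]
finger_gap: 0.001
```

```bash
python3 - <<'E'
from h import *
s=status.get_state(); print(s['time_s'],s['tool_pos'],s['tcp_rot'],s['joint_pos'])
C=cal('wrist'); print(C); print(-cv2.Rodrigues(C[2])[0].T@C[3])
snap('wrist','w1.png')
E
```

```text
2.7 [ 0.49582305 -0.05084565  0.23132926] [ 1.79981921e+02  4.79592467e-03 -9.83354114e+00] [  14.07418553   19.24178445  -18.92102796  109.67450944    7.78103358
   52.31825223 -108.46855576]
(array([[313.46451965,   0.        , 248.03736964],
       [  0.        , 313.46451965, 192.89590411],
       [  0.        ,   0.        ,   1.        ]]), array([-0.04617624,  0.        ,  0.        ,  0.        ,  0.        ]), array([-1.87898745,  2.2314051 ,  0.35560377]), array([0.03421932, 0.43168006, 0.53453724]))
[ 0.57379018 -0.06447981  0.37397309]
```

View pics/w1.png

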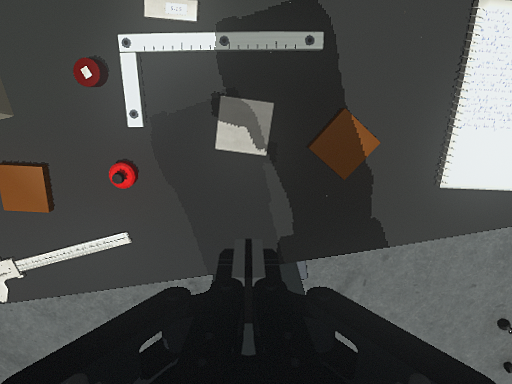

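```bash
python3 - <<'E'
from h import *
C=cal('wrist'); im=cv2.cvtColor(cv2.imread('pics/w1.png'),cv2.COLOR_BGR2RGB)
for t in (75,90,110):
  w,R=rect(C,im,(205,85,285,165),.012,t); print('plate',R)
for t in (80,110):
  w,R=rect(C,im,(112,26,333,135),.014,t)
  h=cv2.approxPolyDP((w*1000).astype(np.float32).reshape(-1,1,2),5,True).reshape(-1,2); print(h.round(1).tolist())
a=cv2.imread('pics/w1.png'); cv2.imwrite('pics/w1c.png',cv2.resize(a[20:185,105:335],None,fx=3.4,fy=3.4,interpolation=cv2.INTER_CUBIC))
E
```

```text
plate ((536.985107421875, -52.58995056152344), (61.29127502441406, 61.13047790527344), 72.58134460449219)
plate ((536.9733276367188, -52.603553771972656), (60.87888717651367, 60.63806915283203), 72.60795593261719)
plate ((524.224609375, -48.61442184448242), (60.363006591796875, 33.382057189941406), 72.64337158203125)
[[619.5, -152.0], [655.7999877929688, 61.0], [560.0, 78.0], [556.7000122070312, 59.599998474121094], [634.7999877929688, 46.79999923706055], [603.2999877929688, -148.39999389648438]]
[[619.2999877929688, -151.8000030517578], [655.2999877929688, 61.099998474121094], [639.4000244140625, 64.5999984741211], [636.7000122070312, 58.599998474121094], [634.7000122070312, 65.5999984741211], [560.2000122070312, 77.69999694824219], [557.2999877929688, 59.70000076293945], [635.0999755859375, 47.5], [618.0, -91.30000305175781], [603.7000122070312, -148.6999969482422]]
```

View pics/w1c.png

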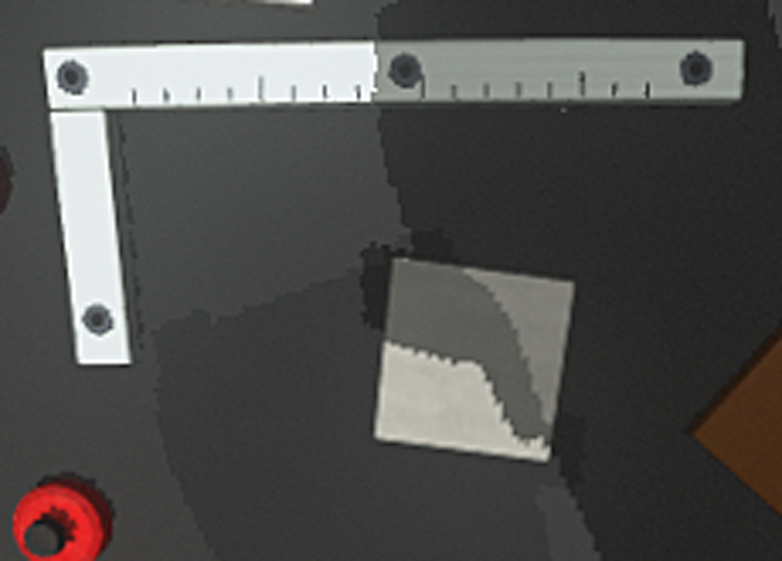

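Request:
drive_tool --moves '[-1, -22, -5, 20, 0, -1, -22, -5, 60, 0, -1, -22, -5, 100, 0, -1, -22, -5, 140, 0, -1, -22, -5, 175, 0, -1, -22, -5, 200, 0, -1, -22, -5, 215, 0, -1, -22, -5, 220, 0, -1, -22, -5, 224, 0, -1, -22, -5, 225, 0, -1, -22, -5, 225, 0]'

```text
time_s: 3.85
tool_pos: [0.4758, -0.0412, 0.0069]
tcp_rot: [-180.0, -0.1, -9.8]
ft_force: [-0.1, 0.8, 0.5]
finger_gap: 0.001
```

```bash
python3 - <<'E'
from h import *
s=status.get_state(); print(s['tool_pos'],s['tcp_rot'],s['ft_force'])
snap('wrist','w2.png')
E
```

```text
[ 0.47579622 -0.04123176  0.00694574] [-1.79991430e+02 -5.92791734e-02 -9.80007261e+00] [-0.11075     0.83376683  0.464278  ]
```

View pics/w2.png

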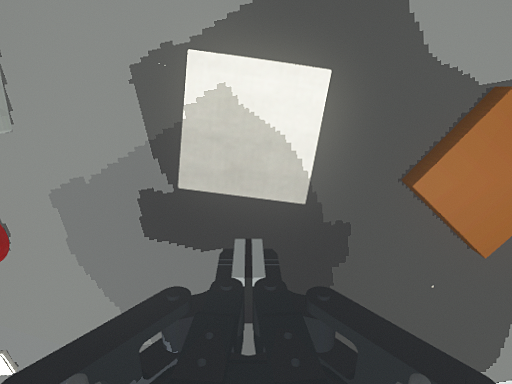

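The wrist view shows the plate's near edge running from (179,187) to (305,204), with the shut fingertips at (248,240), clear of it and centred. Now I push towards the long bar.

Request:
drive_tool --moves '[-1, 6, 0, 2, 0, -1, 12, 0, 2, 0, -1, 17, 0, 2, 0, -1, 22, 0, 2, 0, -1, 27, 0, 2, 0, -1, 32, 0, 2, 0, -1, 37, 0, 2, 0, -1, 42, 0, 2, 0, -1, 47, 0, 2, 0, -1, 52, 0, 2, 0, -1, 56, 0, 2, 0, -1, 56, 0, 2, 0]'

```text
time_s: 5.1
tool_pos: [0.5313, -0.0507, 0.0043]
tcp_rot: [-180.0, -0.0, -9.8]
ft_force: [-0.5, 0.9, -0.0]
finger_gap: 0.002
```

```bash
python3 - <<'E'
from h import *
s=status.get_state(); print(s['tool_pos'],s['tcp_rot'],s['ft_force'])
snap('wrist','w3.png')
E
```

```text
[ 0.53131274 -0.05066289  0.00431044] [-1.79984089e+02 -4.25876950e-02 -9.79866738e+00] [-0.47834898  0.90779032 -0.00943816]
```

View pics/w3.png

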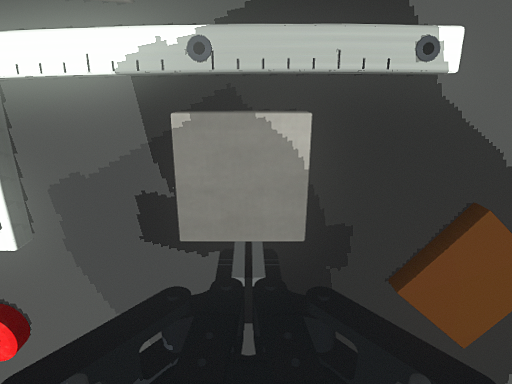

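The plate has squared up, and about 15 mm remain to the long bar (bar face at v≈76, plate far edge at v≈112).

Request:
drive_tool --moves '[-1, 3, 0, 0, 0, -1, 6, 0, 0, 0, -1, 9, 0, 0, 0, -1, 11, 0, 0, 0, -1, 12, 0, 0, 0, -1, 13, 0, 0, 0, -1, 13, 0, 0, 0]'

```text
time_s: 5.85
tool_pos: [0.5435, -0.0528, 0.0043]
tcp_rot: [-180.0, -0.0, -9.8]
ft_force: [-0.9, -0.3, 0.1]
finger_gap: 0.005
```

Request:
drive_tool --moves '[-1, 1, 0, 0, 0, -1, 1, 0, 0, 0]'

```text
time_s: 6.05
tool_pos: [0.5444, -0.053, 0.0043]
tcp_rot: [-180.0, -0.0, -9.8]
ft_force: [-0.2, -0.1, -0.6]
finger_gap: 0.002
```

Request:
drive_tool --moves '[-1, 1, 0, 0, 0, -1, 1, 0, 0, 0]'

```text
time_s: 6.25
tool_pos: [0.5455, -0.0532, 0.0043]
tcp_rot: [-180.0, -0.0, -9.8]
ft_force: [-0.5, 0.2, -0.8]
finger_gap: -0.0
```

```bash
python3 - <<'E'
from h import *
s=status.get_state(); print(s['tool_pos'],s['tcp_rot'],s['ft_force'])
snap('wrist','w4.png')
E
```

```text
[ 0.54547744 -0.05316351  0.00432702] [-1.79998005e+02 -5.76862818e-03 -9.79020416e+00] [-0.47773211  0.15085833 -0.79791446]
```

View pics/w4.png

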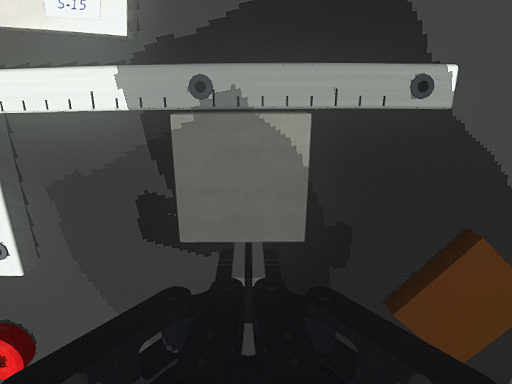

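Request:
drive_tool --moves '[-1, 1, 0, 0, 0, -1, 1, 0, 0, 0]'

```text
time_s: 6.5
tool_pos: [0.5465, -0.0533, 0.0043]
tcp_rot: [-180.0, -0.0, -9.8]
ft_force: [-0.8, 0.3, -0.8]
finger_gap: -0.002
```

Request:
drive_tool --moves '[-1, 1, 0, 0, 0, -1, 1, 0, 0, 0]'

```text
time_s: 6.7
tool_pos: [0.5473, -0.0535, 0.0043]
tcp_rot: [180.0, 0.0, -9.8]
ft_force: [-1.3, 0.3, 0.7]
finger_gap: -0.003
```

Request:
drive_tool --moves '[-1, 0.5, 0, 0, 0, -1, 0.5, 0, 0, 0]'

```text
time_s: 6.9
tool_pos: [0.5473, -0.0536, 0.0042]
tcp_rot: [180.0, 0.1, -9.8]
ft_force: [-5.4, 0.7, 3.3]
finger_gap: 0.001
```

Request:
drive_tool --moves '[-1, 0.5, 0, 0, 0, -1, 0.5, 0, 0, 0, -1, 0.5, 0, 0, 0]'

```text
time_s: 7.2
tool_pos: [0.5473, -0.0536, 0.0041]
tcp_rot: [180.0, 0.1, -9.8]
ft_force: [-7.5, 0.7, 5.6]
finger_gap: 0.002
```

```bash
python3 - <<'E'
from h import *
s=status.get_state(); print(s['tool_pos'],s['tcp_rot'],s['ft_force'])
im=snap('wrist','w5.png')
C=cal('wrist')
for t in (75,85,95):
  w,R=rect(C,im,(160,111,320,250),.012,t); print('plate',R)
E
```

```text
[ 0.54730839 -0.05356716  0.00414583] [ 1.79977200e+02  1.11262692e-01 -9.78397287e+00] [-7.48621455  0.65887731  5.60238303]
plate ((588.237548828125, -57.04774475097656), (67.06812286376953, 60.93036651611328), 80.20738983154297)
plate ((588.3610229492188, -57.07328414916992), (67.0597915649414, 60.67832946777344), 80.20738983154297)
plate ((601.1383666992188, -80.10923767089844), (26.089994430541992, 27.563016891479492), 80.42195129394531)
```

View pics/w5.png

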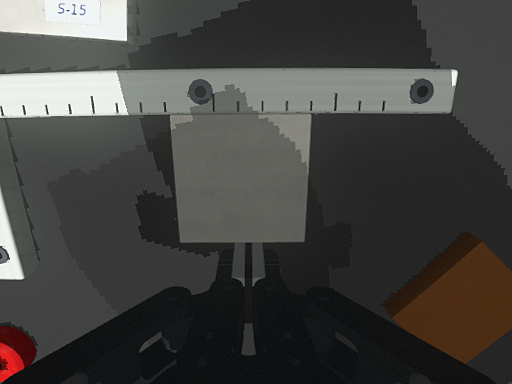

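The plate is flush along the long bar, with the bar edge meeting the plate edge at v≈113. Next I move round to its right side.

Request:
drive_tool --moves '[-1, -8, 0, 0, 0, -1, -15, 0, -10, 0, -1, -15, 10, -30, 0, -1, -5, 25, -40, 0, -1, 10, 45, -40, 0, -1, 25, 58, -40, 0, -1, 39, 60, -35, 0, -1, 39, 60, -35, 0, -1, 39, 60, -20, 0, -1, 39, 60, -8, 0, -1, 39, 60, 0, 0, -1, 39, 60, 0, 0]'

```text
time_s: 8.45
tool_pos: [0.5755, -0.1189, 0.0029]
tcp_rot: [180.0, 0.1, -9.8]
ft_force: [-0.1, -0.1, -0.6]
finger_gap: -0.001
```

```bash
python3 - <<'E'
from h import *
s=status.get_state(); print(s['tool_pos'],s['tcp_rot'],s['ft_force'])
im=snap('wrist','w6.png')
E
```

```text
[ 0.57548438 -0.11891573  0.00288933] [ 1.79999873e+02  1.32004634e-01 -9.75450824e+00] [-0.0562984  -0.10857378 -0.5907541 ]
```

View pics/w6.png

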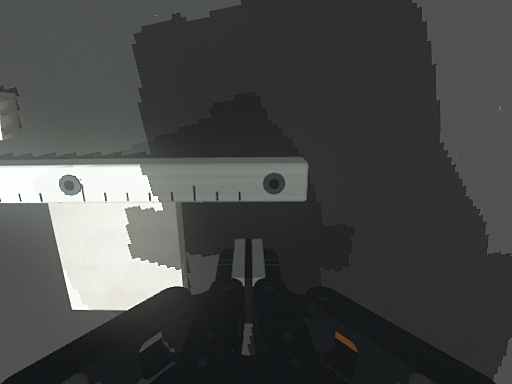

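Request:
drive_tool --moves '[-1, 0, -6, -1.5, 0, -1, 0, -12, -1.5, 0, -1, 0, -17, -1.5, 0, -1, 0, -22, -1.5, 0, -1, 0, -26, -1.5, 0, -1, 0, -30, -1.5, 0, -1, 0, -34, -1.5, 0, -1, 0, -38, -1.5, 0, -1, 0, -42, -1.5, 0, -1, 0, -46, -1.5, 0, -1, 0, -50, -1.5, 0, -1, 0, -50, -1.5, 0]'

```text
time_s: 9.7
tool_pos: [0.5852, -0.0692, 0.0058]
tcp_rot: [-180.0, -0.0, -9.7]
ft_force: [-0.1, -0.0, 0.1]
finger_gap: -0.002
```

```bash
python3 - <<'E'
from h import *
s=status.get_state(); print(s['tool_pos'],s['tcp_rot'],s['ft_force'])
im=snap('wrist','w7.png'); im=snap('top','top7.png')
a=cv2.imread('pics/top7.png'); cv2.imwrite('pics/top7c.png',cv2.resize(a[130:300,130:370],None,fx=3.3,fy=3.3,interpolation=cv2.INTER_CUBIC))
E
```

```text
[ 0.58522053 -0.06922967  0.00579073] [-1.79969157e+02 -5.74389983e-03 -9.74243543e+00] [-0.06843398 -0.02584897  0.09073978]
```

View pics/w7.png

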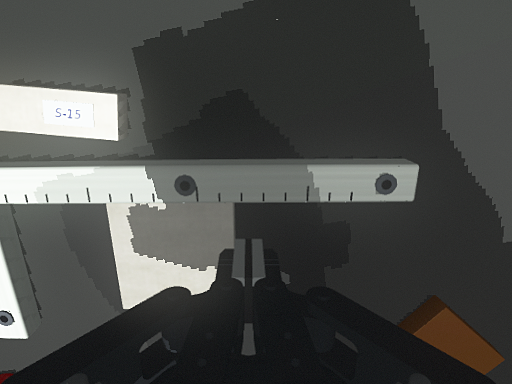

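View pics/top7c.png

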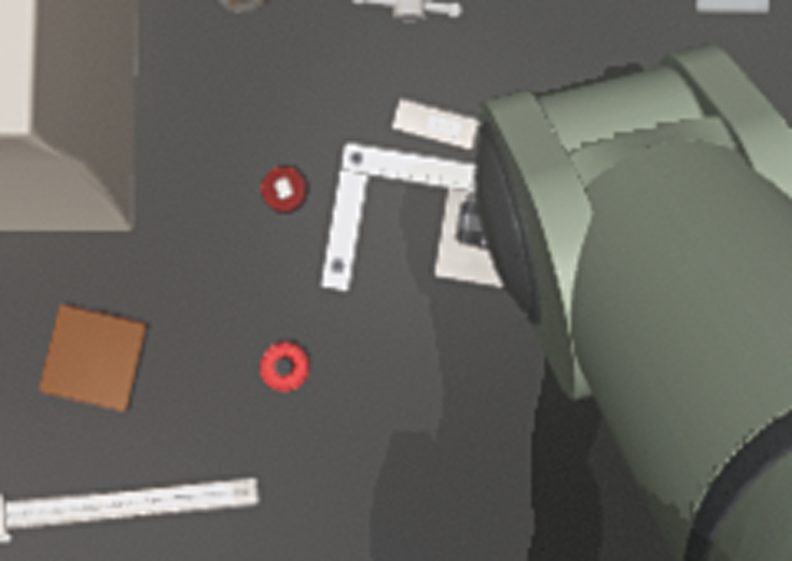

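Request:
drive_tool --moves '[-1, 0, -4, 1, 0, -1, 0, -8, 1, 0, -1, 0, -12, 1, 0, -1, 0, -16, 1, 0, -1, 0, -20, 1, 0, -1, 0, -24, 1, 0, -1, 0, -28, 1, 0, -1, 0, -31, 1, 0, -1, 0, -34, 1, 0, -1, 0, -34, 1, 0]'

```text
time_s: 10.8
tool_pos: [0.5905, -0.0383, 0.0054]
tcp_rot: [179.9, 0.0, -9.9]
ft_force: [-6.9, -8.7, 16.4]
finger_gap: 0.001
```

```bash
python3 - <<'E'
from h import *
s=status.get_state(); print(s['tool_pos'],s['tcp_rot'],s['ft_force'])
im=snap('wrist','w8.png')
E
```

```text
[ 0.59052409 -0.03830881  0.00539751] [ 1.79871266e+02  1.52800219e-02 -9.86499355e+00] [-6.90267375 -8.72176521 16.42582773]
```

View pics/w8.png

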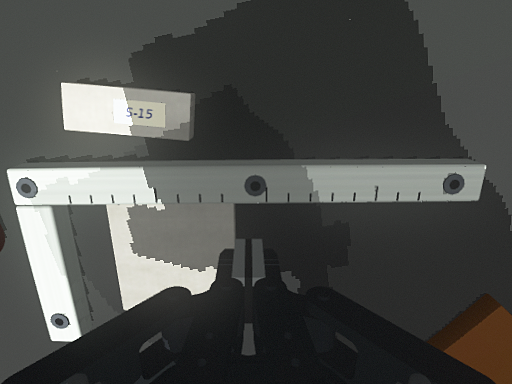

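```bash
python3 - <<'E'
from h import *
s=status.get_state(); print(s['time_s'],s['tool_pos'],s['ft_force'],s['wrist_torque'])
im=snap('side','s8.png')
a=cv2.imread('pics/s8.png'); cv2.imwrite('pics/s8c.png',cv2.resize(a[110:260,190:370],None,fx=4,fy=4,interpolation=cv2.INTER_CUBIC))
snap('top','top8.png')
a=cv2.imread('pics/top8.png'); cv2.imwrite('pics/top8c.png',cv2.resize(a[150:260,200:350],None,fx=5,fy=5,interpolation=cv2.INTER_CUBIC))
E
```

```text
10.85 [ 0.59052361 -0.03828696  0.00539542] [-6.05174924 -8.53476936 16.47307507] [-1.67223704  1.38960433  0.04120718]
```

View pics/s8c.png

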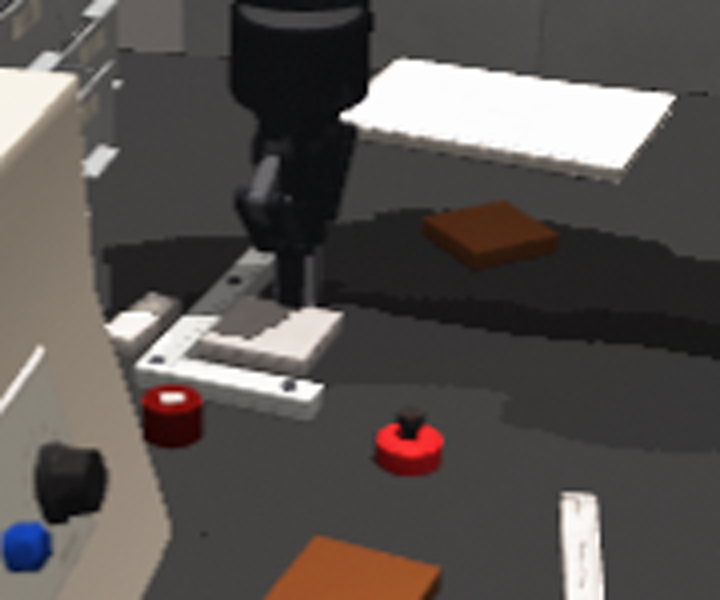

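View pics/top8c.png

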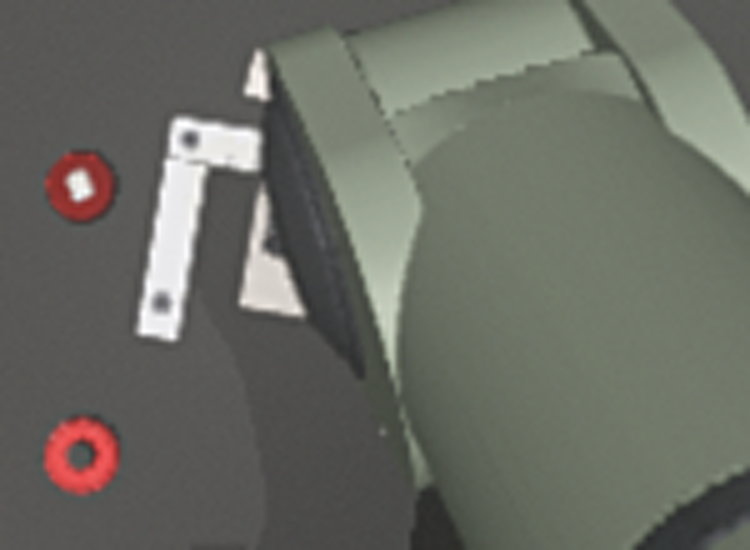

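Still about 17 mm short of the short bar. The 16 N upward reaction suggests the outer finger face wedged on the plate edge when I lowered it while in contact. I'll back off and re-set the height free of contact.

Request:
drive_tool --moves '[-1, 0, 3, 0, 0, -1, 0, 7, 0, 0, -1, 0, 7, 0, 0, -1, 0, 7, 0, 0]'

```text
time_s: 11.35
tool_pos: [0.5903, -0.0432, 0.0052]
tcp_rot: [-180.0, -0.1, -9.8]
ft_force: [0.6, 0.6, 6.7]
finger_gap: 0.002
```

Request:
drive_tool --moves '[-1, 0, 6, 0, 0, -1, 0, 6, 0, 0, -1, 0, 6, 0, 0]'

```text
time_s: 11.65
tool_pos: [0.5885, -0.0498, 0.0047]
tcp_rot: [180.0, 0.0, -9.8]
ft_force: [-0.2, 0.4, 0.1]
finger_gap: 0.008
```

```bash
python3 - <<'E'
from h import *
s=status.get_state(); print(s['time_s'],s['tool_pos'],s['tcp_rot'],s['ft_force'],s['wrist_torque'],s['joint_pos'])
im=snap('wrist','w9.png')
a=cv2.imread('pics/w9.png'); cv2.imwrite('pics/w9c.png',cv2.resize(a[150:380,80:350],None,fx=2.6,fy=2.6,interpolation=cv2.INTER_CUBIC))
E
```

```text
11.65 [ 0.58846416 -0.04975263  0.00465389] [ 1.79993708e+02  1.79998069e-02 -9.82021647e+00] [-0.19871555  0.43854251  0.06497865] [ 0.02402582  0.03902045 -0.03500845] [   8.23943487   45.30453031  -13.20830874  104.04525419   17.52106169
   32.66143092 -115.84150403]
```

View pics/w9c.png

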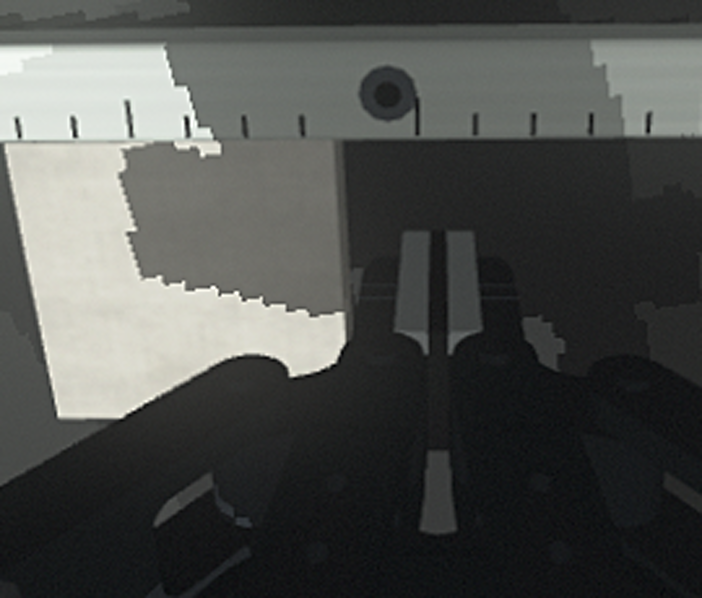

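The outer faces of the fingers are stepped: light pads stick out below wider, rounded dark fingers. At low z the rounded shoulder rests on the plate's top edge. I'll push with only the pad tips, at z≈7.

Request:
drive_tool --moves '[-1, 0, 0, -2.5, 0, -1, 0, 0, -2.5, 0, -1, 0, -3, -2.5, 0, -1, 0, -6, -2.5, 0, -1, 0, -9, -2.5, 0, -1, 0, -12, -2.5, 0, -1, 0, -15, -2.5, 0, -1, 0, -18, -2.5, 0, -1, 0, -20, -2.5, 0, -1, 0, -20, -2.5, 0]'

```text
time_s: 12.7
tool_pos: [0.5921, -0.0293, 0.0073]
tcp_rot: [-180.0, 0.0, -9.8]
ft_force: [0.8, 0.9, 0.7]
finger_gap: -0.001
```

```bash
python3 - <<'E'
from h import *
s=status.get_state(); print(s['time_s'],s['tool_pos'],s['tcp_rot'],s['ft_force'])
im=snap('wrist','w10.png')
E
```

```text
12.7 [ 0.592051   -0.02933479  0.00727137] [-1.79989753e+02  3.36268972e-03 -9.76620001e+00] [0.82212025 0.86171778 0.6911673 ]
```

View pics/w10.png

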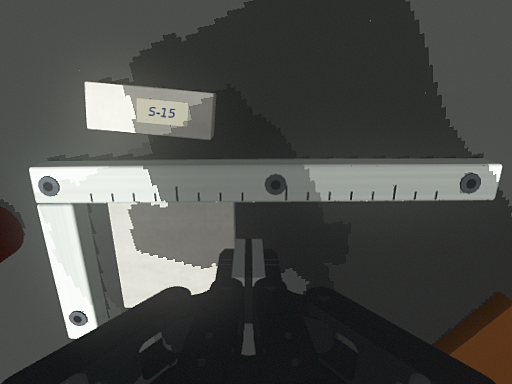

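Request:
drive_tool --moves '[-1, 0, -2, 0, 0, -1, 0, -4, 0, 0, -1, 0, -6, 0, 0, -1, 0, -8, 0, 0, -1, 0, -8, 0, 0]'

```text
time_s: 13.25
tool_pos: [0.5935, -0.0214, 0.0073]
tcp_rot: [-180.0, -0.0, -9.8]
ft_force: [-0.4, 0.4, 0.3]
finger_gap: -0.002
```

Request:
drive_tool --moves '[-1, 0, -1, 0, 0, -1, 0, -1, 0, 0]'

```text
time_s: 13.45
tool_pos: [0.5936, -0.0208, 0.0073]
tcp_rot: [-180.0, -0.0, -9.8]
ft_force: [-0.4, 0.6, 0.3]
finger_gap: -0.004
```

Request:
drive_tool --moves '[-1, 0, -1, 0, 0, -1, 0, -1, 0, 0]'

```text
time_s: 13.65
tool_pos: [0.5938, -0.0198, 0.0073]
tcp_rot: [-180.0, -0.0, -9.8]
ft_force: [-0.5, -1.0, -0.1]
finger_gap: 0.001
```

```bash
python3 - <<'E'
from h import *
s=status.get_state(); print(s['time_s'],s['tool_pos'],s['tcp_rot'],s['ft_force'])
im=snap('wrist','w11.png')
E
```

```text
13.65 [ 0.59376374 -0.01982609  0.0072942 ] [-1.79995812e+02 -9.68115716e-04 -9.78914973e+00] [-0.52605834 -1.04506946 -0.14967522]
```

View pics/w11.png

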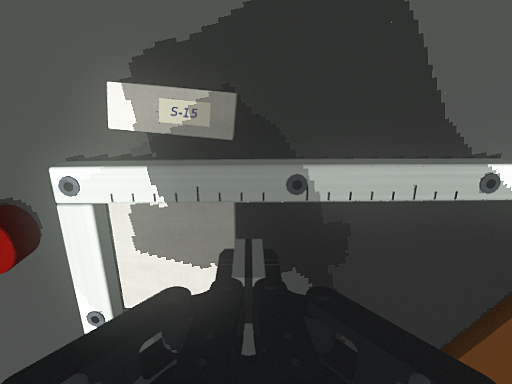

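Request:
drive_tool --moves '[-1, 0, -1, 0, 0, -1, 0, -1, 0, 0]'

```text
time_s: 13.9
tool_pos: [0.5939, -0.0189, 0.0073]
tcp_rot: [-180.0, 0.0, -9.8]
ft_force: [-0.2, -0.8, 1.1]
finger_gap: 0.001
```

Request:
drive_tool --moves '[-1, 0, -1, 0, 0, -1, 0, -1, 0, 0]'

```text
time_s: 14.1
tool_pos: [0.5941, -0.0178, 0.0073]
tcp_rot: [-180.0, 0.0, -9.8]
ft_force: [-0.0, -0.9, 1.3]
finger_gap: 0.0
```

Request:
drive_tool --moves '[-1, 0, -1, 0, 0, -1, 0, -1, 0, 0]'

```text
time_s: 14.3
tool_pos: [0.5943, -0.0168, 0.0073]
tcp_rot: [-180.0, -0.0, -9.8]
ft_force: [0.2, -0.8, 0.6]
finger_gap: 0.005
```

Request:
drive_tool --moves '[-1, 0, -1, 0, 0, -1, 0, -1, 0, 0]'

```text
time_s: 14.5
tool_pos: [0.5945, -0.0158, 0.0073]
tcp_rot: [-180.0, -0.0, -9.8]
ft_force: [-0.8, -0.9, -0.4]
finger_gap: 0.001
```

```bash
python3 - <<'E'
from h import *
s=status.get_state(); print(s['time_s'],s['tool_pos'],s['tcp_rot'],s['ft_force'])
im=snap('wrist','w12.png')
a=cv2.imread('pics/w12.png'); cv2.imwrite('pics/w12c.png',cv2.resize(a[150:340,40:290],None,fx=3,fy=3,interpolation=cv2.INTER_CUBIC))
E
```

```text
14.5 [ 0.59447068 -0.01576757  0.00731894] [-1.79993013e+02 -3.94424111e-03 -9.78098719e+00] [-0.80906271 -0.89180394 -0.40243485]
```

View pics/w12c.png

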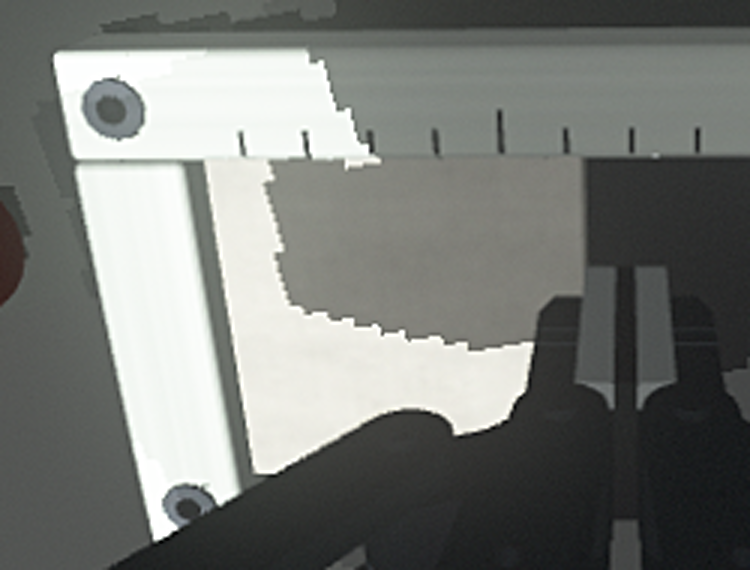

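Request:
drive_tool --moves '[-1, 0, -1, 0, 0, -1, 0, -1, 0, 0]'

```text
time_s: 14.75
tool_pos: [0.5946, -0.0148, 0.0073]
tcp_rot: [-180.0, -0.0, -9.8]
ft_force: [-0.8, -0.8, 0.9]
finger_gap: 0.002
```

Request:
drive_tool --moves '[-1, 0, -1, 0, 0, -1, 0, -1, 0, 0]'

```text
time_s: 14.95
tool_pos: [0.5948, -0.0138, 0.0073]
tcp_rot: [-180.0, -0.0, -9.8]
ft_force: [-0.5, -1.1, 0.8]
finger_gap: 0.007
```

Request:
drive_tool --moves '[-1, 0, -0.7, 0, 0, -1, 0, -0.7, 0, 0]'

```text
time_s: 15.15
tool_pos: [0.5949, -0.0135, 0.0073]
tcp_rot: [180.0, 0.0, -9.8]
ft_force: [-0.8, -2.6, 1.0]
finger_gap: -0.003
```

Contact with the short bar is starting, so I add a little seating force.

Request:
drive_tool --moves '[-1, 0, -0.7, 0, 0, -1, 0, -0.7, 0, 0, -1, 0, -0.7, 0, 0]'

```text
time_s: 15.45
tool_pos: [0.5948, -0.0134, 0.0073]
tcp_rot: [179.9, 0.0, -9.8]
ft_force: [-1.3, -6.4, 0.6]
finger_gap: -0.003
```

Request:
drive_tool --moves '[-1, 0, -0.5, 0, 0, -1, 0, -0.5, 0, 0, -1, 0, -0.5, 0, 0]'

```text
time_s: 15.75
tool_pos: [0.5949, -0.0134, 0.0073]
tcp_rot: [179.9, 0.0, -9.8]
ft_force: [-1.5, -8.2, 0.9]
finger_gap: -0.001
```

```bash
python3 - <<'E'
from h import *
s=status.get_state(); print(s['time_s'],s['tool_pos'],s['tcp_rot'],s['ft_force'])
im=snap('wrist','w13.png')
a=cv2.imread('pics/w13.png'); cv2.imwrite('pics/w13c.png',cv2.resize(a[150:340,40:290],None,fx=3,fy=3,interpolation=cv2.INTER_CUBIC))
E
```

```text
15.75 [ 0.59488071 -0.01336409  0.00727704] [ 1.79918452e+02  1.46122640e-02 -9.83927363e+00] [-1.51637408 -8.17178971  0.94619484]
```

View pics/w13c.png

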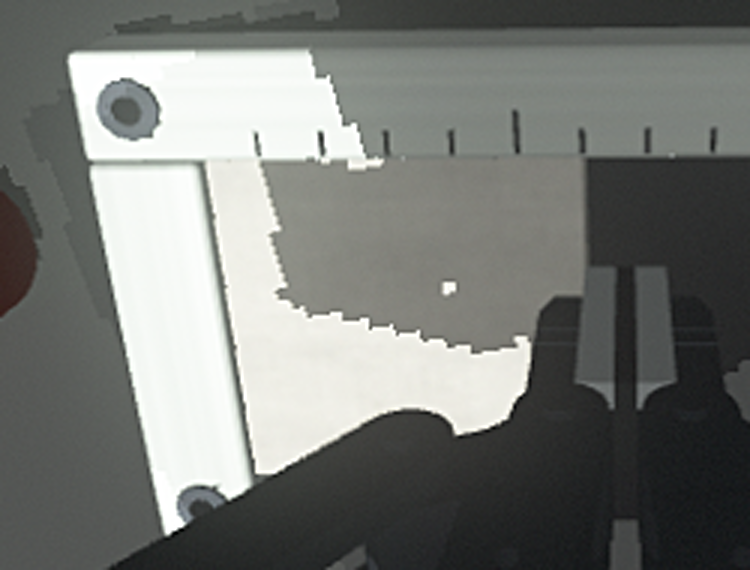

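The plate is seated against both bars. I retreat and verify.

Request:
drive_tool --moves '[-1, 0, 4, 0, 0, -1, 0, 10, 0, 0, -1, 0, 18, -5, 0, -1, 0, 20, -40, 0, -1, -20, 20, -80, 0, -1, -50, 20, -120, 0, -1, -80, 20, -160, 0, -1, -110, 10, -190, 0, -1, -120, 0, -190, 0, -1, -120, 0, -190, 0, -1, -120, 0, -190, 0]'

```text
time_s: 16.9
tool_pos: [0.4771, 0.0079, 0.1971]
tcp_rot: [180.0, 0.0, -9.8]
ft_force: [0.0, -0.2, 0.4]
finger_gap: 0.001
```

```bash
python3 - <<'E'
from h import *
s=status.get_state(); print(s['time_s'],s['tool_pos'],s['ft_force'])
im=snap('wrist','w14.png'); C=cal('wrist')
a=cv2.imread('pics/w14.png')
# project square frame outlines for home plate
o=np.array([.635,.047]); th=np.radians(-9.6); X=np.array([np.cos(th),np.sin(th)]);Y=np.array([-np.sin(th),np.cos(th)])
P=[list(o+x*X+y*Y)+[.012] for x,y in [(0,0),(-.06,0),(-.06,-.06),(0,-.06)]]
p=w2px(C,P); print(p.round(1).tolist())
c=p.mean(0).astype(int); print(c)
x0=max(c[0]-100,0);y0=max(c[1]-75,0)
cv2.imwrite('pics/w14c.png',cv2.resize(a[y0:y0+150,x0:x0+200],None,fx=4,fy=4,interpolation=cv2.INTER_CUBIC))
snap('top','top14.png'); print(x0,y0)
b=cv2.imread('pics/top14.png'); cv2.imwrite('pics/top14c.png',cv2.resize(b[150:260,200:350],None,fx=5,fy=5,interpolation=cv2.INTER_CUBIC))
E
```

```text
16.9 [0.47710248 0.00787006 0.19707425] [ 0.03203327 -0.24932267  0.38984491]
[[178.2, 14.0], [182.0, 80.8], [242.5, 80.3], [242.0, 13.4]]
[211  47]
111 0
```

View pics/w14c.png

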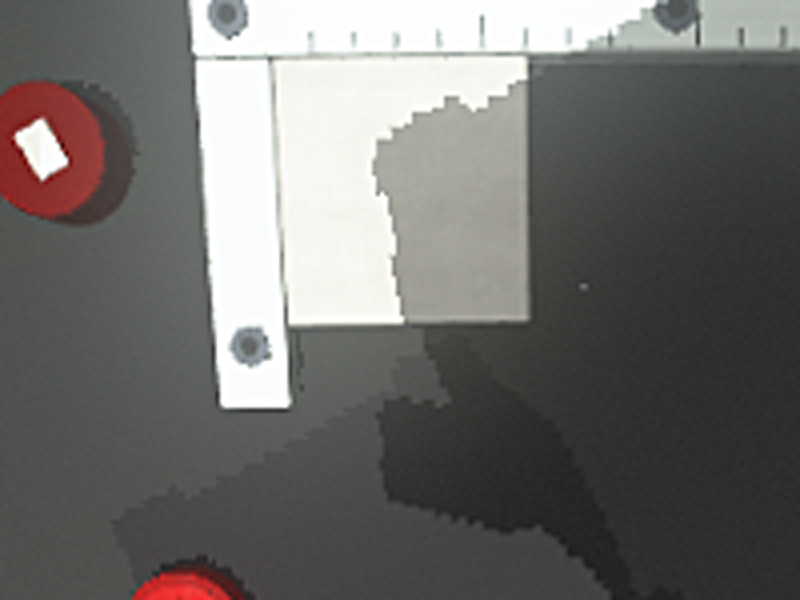

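View pics/top14c.png

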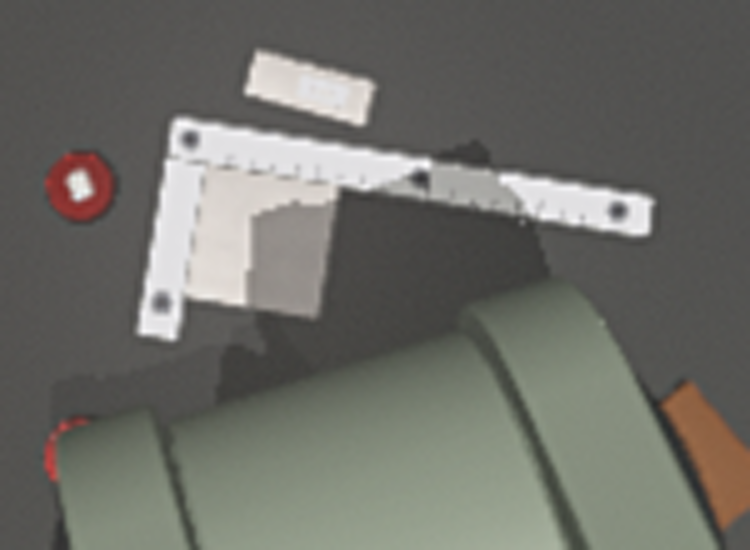

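Both views show the plate flush against both bars. In the wrist crop, its far edge lies along the long bar at v≈55 and its left edge along the short bar from u≈272 to 288, with no visible gap. The red mount, the coupon and what shows of the magnet have not moved.

```bash
python3 - <<'E'
from h import *
print(order.close_job()); s=status.get_state(); print(s['time_s'],s['tool_pos'])
E
```

```text
the job is handed in; nothing more can be done
None
the job is handed in; nothing more can be done
```

I pushed the light-grey plate with the shut fingertips, first against the long bar and then along it into the short bar. I then withdrew the hand to about 0.2 m above the bench and handed the job in at about 17 s of the 67 s allowed.

**Pushing:** The plate squared itself up on the first push. I seated it with about 7.5 N against the long bar and 8 N against the short bar.

**One hitch:** On the way to the short bar the finger shoulder jammed on the plate's top edge, with about 16 N upward at the wrist. I backed off and finished the push with the tips about 2.5 mm higher, at z≈7 mm.

**Last checks:** Wrist and top pictures taken with the hand withdrawn show the plate flat and flush on both bars. I judged flushness and squareness by eye and by contact force. I did not do a final numeric fit of the plate's pose.

**Bystanders:** The red mount and the coupon are in the same places in the pictures. In the last top picture the arm covered most of the pot magnet. It was clear and in place in an earlier top picture, and the hand did not go near it afterwards except high above on the retreat. No check failed or disagreed.

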